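Clear the light test station and hold a cell in its beam

TASK

A diffuser plate has been left lying across the gap of the light test station: put it squarely on top of the pile of matching plates and let go. Then pick up the tall clear cell by its two frosted faces only, never touching the polished faces, and hold it upright and still in the gap between lamp and sensor, clear of the station, with the polished faces square to the beam and the beam going through the middle of the windows. Finish while still holding it there, and leave the other things on the bench where they are.

Things in the scene. Friction and masses are not known exactly. Their poses are not given: they have to be found in the camera images.
- station: Fixed light test station: aluminium bed 70 (x) x 210 (y) x 12 mm with two upright heads, the grey lamp head at +y and the black sensor head at -y. Each head is 44 wide (x), 62 long (y), and reaches 80 mm above the table; the heads face each other across an open gap of 68 mm (y -34 to +34). The horizontal beam runs along the station's y axis, 55 mm above the table. Origin: under the middle of the bed, on the table; z up.
- beam_mid (a point): Middle of the beam in the gap: centre of the station in x and y, 55 mm above the table, 43 mm above the bed; axes as the station's (y along the beam). The beam is about 14 mm across.
- cover_plate: Loose opal white diffuser plate 56 (x) x 90 (y) x 10 (z) mm, about 55 g, lying on the tops of the two heads (80 mm above the table) across the gap, its long side roughly along the beam; its long edges overhang the 44 mm wide heads by about 6 mm on each side. Origin: centre of its underside.
- pile_top: Upper of the two matching plates (56 x 90 x 10 mm, long side along y) that lie as a pile on the table; its underside is 10 mm, its upper face 20 mm above the table. Loose, about 55 g. Origin: centre of its underside.
- pile_bottom: Lower plate of the pile, same size, flat on the table. Loose. Origin: centre of its underside.
- cell: The tall clear cell, standing upright on the table, loose, 70 to 150 g: a block 32 (x) x 22 (y) x 75 (z) mm. The two faces 22 mm apart (normals +-y, each 30 x 75 mm) are frosted white and may be gripped; the two faces 32 mm apart (normals +-x) are the polished optical faces, with a dark mask round a clear window. It is the tallest of the three clear optics. Origin: centre of its underside.
- polished_faces: The two polished faces of the cell (normals along the cell's +-x, 32 mm apart, 20 mm wide, from 2 to 73 mm above the underside, masks and windows included); fixed in the cell, same origin and axes as the cell. Fingers and arm may not touch them.
- window_mid (a point): Centre of the cell between its two clear windows (each 16 mm wide, 24 mm high): on the cell's axis, 24 mm above its underside, 51 mm below its top.
- short_block: Bystander: clear cube-like block 32 x 32 x 40 mm, loose. Origin: centre of its underside.
- rod_lens: Bystander: clear round rod lens, 30 mm in diameter, 58 mm tall, standing, loose. Origin: centre of its underside.
- screwdriver: Bystander: screwdriver lying on the table along its x axis, on the far side. Loose.
- tape_measure: Bystander: black tape measure 65 x 42 x 60 mm, loose. Origin: centre of its underside.
- led_driver: Bystander: grey plastic LED driver 42 x 110 x 28 mm lying beyond the pile on the right, loose. Origin: centre of its underside.
- end_cap: Bystander: aluminium end cap 60 x 45 x 26 mm (a flat foot with an upright rib) on the near side, loose. Origin: centre of its underside.
Mind the look-alikes: they are no part of the job. There is more than one size of the station; the job needs the larger.

How it is judged:
By the outcome, as a careful person would: the job done as asked, in the order asked, and still so for the second after the job is handed in, while the arm keeps its last pose, push and grip.
It also fails if it takes over 64 s, if anything falls off the work surface, if the arm or the gripper's body presses on something with over 40 N, if the wrist force passes 120 N, or if a joint passes its speed limit or range.

ROBOT

A 6-joint arm with a two-finger parallel gripper is mounted at the origin on the work surface. World frame = base frame: x ahead of the robot, y to its left, z up, the work surface at z = 0. Lengths are in m, angles in rad, forces in N, time in s.
With the tool pointing down it reaches from about 0.425 to 0.95 m from the base axis. Payload 3.5 kg.
Tool frame: the origin (TCP) lies at the very end of the fingers, on their centre line; the grasp point (between the pads) lies 19 mm behind it; z points along the fingers, y is the direction in which the jaws open and shut (so a half turn about z gives the same grasp; the last joint's range is limited). The gripper opens to 85 mm and grips with 20 to 120 N. Pads are 22 mm wide; open, the fingers measure 114 mm over their backs; the gripper's body (76 mm by 85 mm) begins 54 mm behind the grasp point. The pads swing forward as they close: fully open they stand 13 mm farther back than shut.
Start: joints at [1.047, 0.286, 1.577, -0, 1.279, -0.15], TCP at [0.246, 0.628, 0.197] pointing down, gripper open.
Joint ranges: [-2.77, 2.77], [-0.9, 2.22], [0.21, 2.48], [-1.53, 4.67], [0.24, 2.81], [-2.84, 2.84]. Speed limits (rad/s): [2.79, 2.79, 3.14, 3.14, 3.14, 3.14].

INTERFACE

Orientations are given as a unit quaternion [x, y, z, w].
In Python, from plant import get_state, vision, ctrl, cut_out gives the robot as it stands.
- The arm moves only by the tool jog_arm, never from a script. Its argument "commands" is text: rows parted by semicolons, each of 6 numbers parted by spaces: the shift along the world's x, y, z in m, then the turn, a rotation vector about the world's x, y, z in rad. A call has 1 to 20 rows; each row is the pose to reach, as a shift and turn from the pose commanded when the call began; what a row does not reach only later rows make up. A row lasts 1/8 s, in which the tool goes at most 62.5 mm and 10.7 degrees, less where a joint would pass 70% of its speed; a pose out of reach is approached as far as the arm can. A call with a gripper value outside its range is refused whole. "gripper" is the opening in per cent of the stroke, from 0 (shut) to 100 (fully open), set as the call begins (left out, the last holds). The fingers move at their own pace and stop on an object; "grip_force" is the grip in N (left out, the last holds). Time passes only in rows, so rows that repeat a pose let the fingers close. It gives the time, the measured TCP pose, the force and the opening at its end, in the units of the state.
- get_state(): the state, without advancing time (a new reading comes with each control period).
- vision.read_camera(name): name is "scene" or "side" or "wrist"; returns a dict with "frame" (480x640x3 uint8, red, green, blue), "z_map" (480x640 float32, m along the optical axis (not along the pixel's ray), 0 where there is no reading), "fx", "fy", "cx", "cy" (pixels), "D" ([k1, k2, p1, p2, k3] as OpenCV has them; the pictures are not rectified), "R" (3x3) and "t" (3): a world point X has camera coordinates R X + t. Camera axes: x right, y down, z forward; pixel columns grow to the right and rows downward; lengths in m; the calibration is good to about 2 mm. A picture is of the moment at which its call begins.
- ctrl.sign_off(): hands the job in, once; it reports no verdict.
Trained networks look in the newest picture that a camera, given by its name, has taken for a name from the list of things; names that differ only in an ending like _2 or _b are one class to them, and where a whole thing is asked for, a point or a joint stands for the part that bears it (a point fixed in the world has none). Each returns a list of dicts, best first, with "conf" (0 to 1); they miss things now and then, are a little off and sometimes report something else, mostly with a low value. They report only what shows in the picture. A call takes as long as a camera call. They do not tell look-alikes from the thing itself.
- cut_out(camera, query): "pixels" (480x640 bool, what is visible of it) and "box" ([centre column, centre row, width, height] in pixels, round what is visible of it).
The state is a dict: "time": time; "qpos": joint angles; "dq": joint speeds; "joint_efforts": joint torques, N m; "eef_pos": TCP position; "tcp_rot": TCP orientation; "contact_force": force on the tool from outside, world axes, zero at the start; "wrist_torque": the same for the moment, N m; "opening": opening from 0.0 (shut) to 1.0 (fully open).
Only numpy, scipy, OpenCV 4.12 (cv2) and the standard library are available. Lean on these libraries where they do the work, as an engineer would, in place of code of your own. Each camera call takes 0.05 s, during which the arm holds its last target.

## Working session

There is one attempt and no reset: what is moved stays moved. The work goes in short steps, Python scripts to look and compute and a tool call to move; the robot and the scene stay as the last step left them, time stands still between calls to the robot, and variables do not carry over. Pictures are saved under pics/ and viewed, and the job is handed in when it is done.

Besides the shell and the picture viewer there is one more tool, called after "Call:" as a command line: name --argument value ..., lists and objects as JSON in quotes. jog_arm: Moves the arm, as the interface text tells. Its arguments: {"type":"object","properties":{"commands":{"type":"string"},"gripper":{"type":"number"},"grip_force":{"type":"number"}},"required":["commands"]}

```bash
mkdir -p pics; ls
python3 - <<'E'
from plant import get_state, vision, ctrl, cut_out
import cv2,pickle
s=get_state(); print(s)
for n in ["scene","side","wrist"]:
    c=vision.read_camera(n); pickle.dump(c,open(f"c_{n}.pkl","wb"))
    cv2.imwrite(f"pics/{n}0.png",c["frame"][:,:,::-1]); print(n,c["fx"],c["D"],c["R"].round(3).tolist(),c["t"])
E
```

```text
pics
{'time': 0.0, 'qpos': array([ 1.04701877e+00,  2.87168223e-01,  1.57818304e+00, -7.13506005e-06,
        1.27856550e+00, -1.50002906e-01]), 'dq': array([-0.00026569,  0.00172042,  0.0001032 , -0.00050891,  0.00270111,
       -0.00078389]), 'joint_efforts': array([ 1.14814731e-03, -4.05992889e+01, -2.92624176e+01, -1.59520469e-04,
        5.95895035e-03,  4.19934125e-06]), 'eef_pos': array([0.24607136, 0.62776585, 0.19604227]), 'tcp_rot': array([ 1.85800186e-01,  9.82586862e-01, -1.09786105e-03, -3.80898363e-04]), 'contact_force': array([-0.11383525, -0.35747406,  0.70991309]), 'wrist_torque': array([ 0.00604587, -0.02027746,  0.00736223]), 'opening': 1.0008108180389228}
scene 433.8335112713561 [-0.06017034  0.          0.          0.          0.        ] [[0.565, 0.825, 0.003], [0.532, -0.36, -0.766], [-0.631, 0.435, -0.642]] [-0.29069135 -0.25619283  1.27521788]
side 568.7863635394035 [-0.18537219  0.          0.          0.          0.        ] [[-0.941, -0.339, -0.003], [-0.2, 0.563, -0.802], [0.273, -0.754, -0.597]] [0.53278861 0.19861204 1.06396334]
wrist 388.104443782654 [-0.07755639  0.          0.          0.          0.        ] [[0.366, 0.931, -0.002], [0.894, -0.351, 0.279], [0.259, -0.104, -0.96]] [-0.67468637 -0.03569172  0.37974929]
```

View pics/scene0.png

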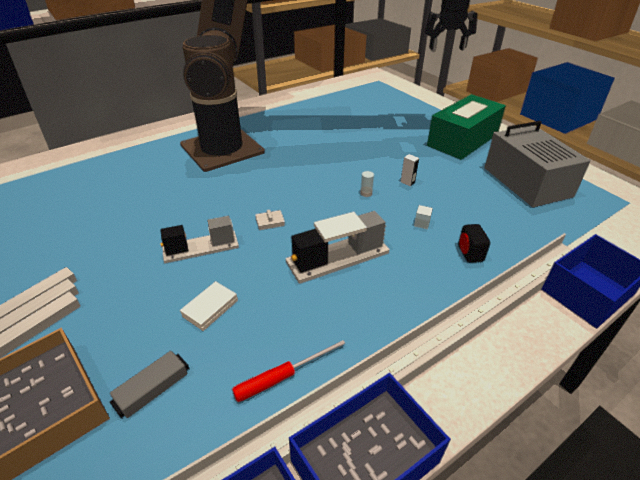

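View pics/side0.png

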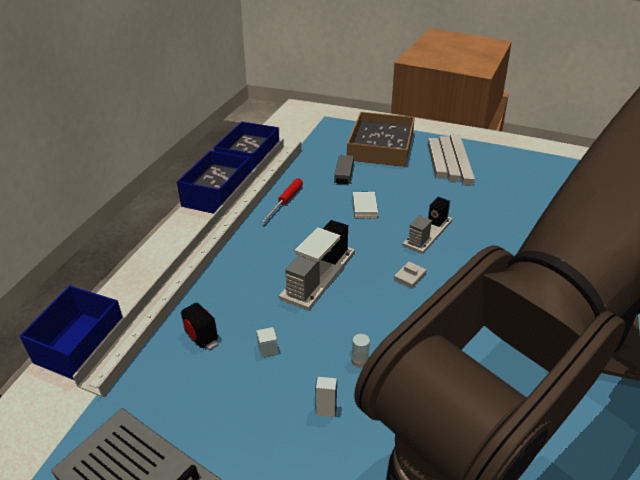

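View pics/wrist0.png

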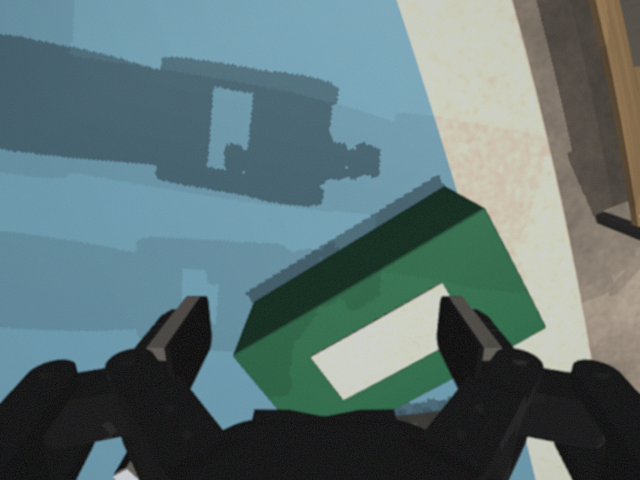

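The scene picture shows the large station with the plate (340,226), the pile (208,305), the cell (410,170) and the small look-alike station (200,240). The wrist sees only the green box. Next I measure from the masks and depth.

```bash
cat > h.py <<'E'
from plant import get_state, vision, ctrl, cut_out
import cv2,numpy as np
from scipy.spatial.transform import Rotation as Ro
def look(n,png=None):
    c=vision.read_camera(n)
    if png: cv2.imwrite(f"pics/{png}.png",c["frame"][:,:,::-1])
    return c
def pts(c,m):
    m=m&(c["z_map"]>0); r,co=np.nonzero(m); z=c["z_map"][r,co].astype(float)
    K=np.array([[c["fx"],0,c["cx"]],[0,c["fy"],c["cy"]],[0,0,1]])
    u=cv2.undistortPoints(np.stack([co,r],1).astype(float)[:,None],K,np.array(c["D"])).reshape(-1,2)
    P=np.c_[u*z[:,None],z]
    return (P-c["t"])@c["R"], np.c_[co,r]
def proj(c,X):
    K=np.array([[c["fx"],0,c["cx"]],[0,c["fy"],c["cy"]],[0,0,1]])
    return cv2.projectPoints(np.atleast_2d(X).astype(float),cv2.Rodrigues(c["R"])[0],c["t"],K,np.array(c["D"]))[0].reshape(-1,2)
def rect(P):
    (cx,cy),(w,h),a=cv2.minAreaRect((P[:,:2]*1000).astype(np.float32))
    if w>h: w,h,a=h,w,a+90   # a = direction of short side
    return np.round([cx,cy,w,h,a],1)
E
python3 - <<'E'
from h import *
for n in ["scene","side"]:
    c=look(n)
    for q in ["cover_plate","pile_top","cell","station","short_block","rod_lens","end_cap","led_driver","tape_measure"]:
        for d in cut_out(n,q)[:3]:
            P,_=pts(c,d["pixels"])
            if len(P)<20: print(n,q,d["conf"],"few");continue
            zt=np.percentile(P[:,2],[5,50,95]).round(4)
            T=P[P[:,2]>zt[2]-.006]
            print(n,q,round(d["conf"],2),np.round(d["box"]),len(P),"z",zt,"med",np.median(P,0).round(3),"toprect",rect(T))
E
```

```text
scene cover_plate 0.81 [341. 230.  56.  28.] 1021 z [0.0799 0.089  0.0908] med [0.579 0.002 0.089] toprect [574.    5.2  59.3  91.7 168.2]
scene pile_top 0.66 [210. 304.  53.  45.] 1267 z [0.0148 0.0202 0.0221] med [ 0.558 -0.278  0.02 ] toprect [ 553.5 -276.    58.2   90.9   20.1]
scene cell 0.59 [410. 168.  18.  34.] 420 z [0.0035 0.0432 0.075 ] med [0.449 0.32  0.043] toprect [442.8 327.   28.7  32.3 102. ]
scene station 0.78 [201. 241.  73.  47.] 2088 z [0.005  0.0244 0.0608] med [ 0.391 -0.225  0.024] toprect [ 382.2 -222.9   37.6  144.1  164.2]
scene station 0.61 [336. 248. 101.  75.] 3794 z [0.0045 0.0293 0.0799] med [ 0.587 -0.01   0.029] toprect [576.8   3.6  51.9 192.1 171. ]
scene short_block 0.75 [421. 219.  20.  23.] 340 z [0.0007 0.0289 0.04  ] med [0.595 0.226 0.029] toprect [590.1 234.2  32.4  35.9  35.5]
scene rod_lens 0.58 [369. 182.  19.  27.] 305 z [0.0014 0.0341 0.0579] med [0.428 0.198 0.034] toprect [419.7 204.   29.   31.6  74.7]
scene end_cap 0.7 [267. 219.  24.  22.] 427 z [0.0012 0.0131 0.0244] med [ 0.397 -0.058  0.013] toprect [389.3 -54.    8.   30.9  72
[... 1512 characters left out ...]
 16.6]
side rod_lens 0.34 [411. 276.  32.  26.] 522 z [0.0018 0.0135 0.0249] med [ 0.384 -0.045  0.014] toprect [385.1 -52.5  11.4  30.2  66.9]
side end_cap 0.73 [410. 276.  33.  29.] 548 z [0.0005 0.0134 0.0247] med [ 0.385 -0.046  0.013] toprect [385.1 -52.5  11.4  30.2  66.9]
side led_driver 0.88 [342. 171.  21.  29.] 474 z [0.0058 0.0273 0.0315] med [ 0.646 -0.398  0.027] toprect [ 651.7 -418.7   41.3  117.3   12. ]
side tape_measure 0.64 [198. 324.  38.  44.] 1098 z [0.0078 0.0518 0.0614] med [0.708 0.262 0.052] toprect [719.3 250.9  42.9  61.8  68.2]
side tape_measure 0.64 [266. 341.  18.  33.] 505 z [0.0019 0.0345 0.0422] med [0.584 0.243 0.035] toprect [587.7 236.3  30.4  34.9  36.2]
```

Call:
jog_arm --commands "0.327 -0.622 0.054 0 0 -1.38;0.327 -0.622 0.054 0 0 -1.38;0.327 -0.622 0.054 0 0 -1.38;0.327 -0.622 0.054 0 0 -1.38;0.327 -0.622 0.054 0 0 -1.38;0.327 -0.622 0.054 0 0 -1.38;0.327 -0.622 0.054 0 0 -1.38;0.327 -0.622 0.054 0 0 -1.38;0.327 -0.622 0.054 0 0 -1.38;0.327 -0.622 0.054 0 0 -1.38;0.327 -0.622 0.054 0 0 -1.38;0.327 -0.622 0.054 0 0 -1.38;0.327 -0.622 0.054 0 0 -1.38;0.327 -0.622 0.054 0 0 -1.38;0.327 -0.622 0.054 0 0 -1.38" --gripper 100

```text
time: 3.02
eef_pos: [0.5728, 0.008, 0.2514]
tcp_rot: [0.768, 0.64, 0.0, -0.0]
contact_force: [-0.4, -1.6, 0.2]
opening: 1.003
```

Run:
```python
from h import *
s=get_state();print(s["time"],s["eef_pos"],Ro.from_quat(s["tcp_rot"]).as_matrix().round(3).tolist(),s["qpos"].round(2))
c=look("wrist","w1")
print(proj(c,s["eef_pos"]), "cam",-c["R"].T@c["t"])
for q in ["cover_plate","station"]:
    for d in cut_out("wrist",q)[:3]:
        P,_=pts(c,d["pixels"]); 
        if len(P)<30: continue
        zt=np.percentile(P[:,2],[5,50,95]).round(4)
        print(q,round(d["conf"],2),np.round(d["box"]),len(P),zt)
        if q=="cover_plate":
            print(rect(P[P[:,2]>.086]))
        else:
            for lo,hi in [(.07,.085),(.008,.016)]:
                T=P[(P[:,2]>lo)&(P[:,2]<hi)]; print(lo,len(T),rect(T) if len(T)>9 else "")
```

```text
3.025 [0.57284835 0.0080221  0.25139451] [[0.18, 0.984, -0.0], [0.984, -0.18, 0.0], [0.0, -0.0, -1.0]] [-0.16  0.02  1.77  0.    1.34  0.02]
[[323.99199605 272.01356531]] cam [0.58577665 0.07864654 0.42844079]
cover_plate 0.94 [326. 201.  64.  97.] 6341 [0.0892 0.0906 0.0918]
[574.3   7.7  56.2  90.2 169.1]
station 0.93 [213. 383.  44.  95.] 2739 [0.0067 0.0176 0.0617]
0.07 0 
0.008 1166 [ 388.5 -214.9   45.1  142.4  164.5]
station 0.87 [323. 192.  74. 210.] 6929 [0.0118 0.0802 0.0817]
0.07 5073 [573.2   7.9  44.1 194.6 171.3]
0.008 1731 [573.1   6.9  70.4 210.5 171.2]
station 0.28 [505. 296.   8.  66.] 271 [0.0137 0.0159 0.0174]
0.07 0 
0.008 148 [ 757.4 -156.4    6.6   77.3  176.8]
```

View pics/w1.png

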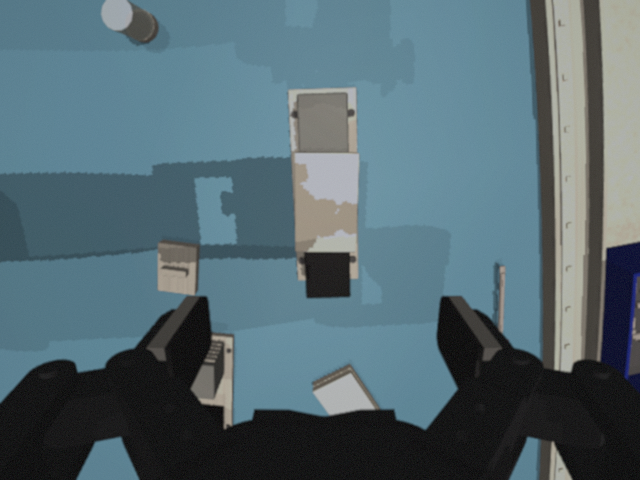

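Call:
jog_arm --commands "0.001 -0.001 -0.06 0 0 -0.01;0.001 -0.001 -0.12 0 0 -0.01;0.001 -0.001 -0.165 0 0 -0.01;0.001 -0.001 -0.179 0 0 -0.01;0.001 -0.001 -0.179 0 0 -0.01;0.001 -0.001 -0.179 0 0 -0.01"

```text
time: 3.92
eef_pos: [0.5765, 0.0052, 0.0752]
tcp_rot: [0.772, 0.636, 0.002, 0.002]
contact_force: [-0.7, 0.5, -0.5]
opening: 1.001
```

Call:
jog_arm --commands "0 0 0 0 0 0;0 0 0 0 0 0;0 0 0 0 0 0;0 0 0 0 0 0;0 0 0 0 0 0;0 0 0 0 0 0;0 0 0 0 0 0;0 0 0 0 0 0" --gripper 50 --grip_force 30

```text
time: 4.92
eef_pos: [0.5744, 0.0054, 0.0724]
tcp_rot: [0.772, 0.636, -0.0, -0.0]
contact_force: [-0.6, -1.3, 0.7]
opening: 0.503
```

Run:
```python
from h import *
s=get_state();print(s["time"],s["eef_pos"],s["opening"],s["contact_force"])
c=look("wrist","w2")
f=c["frame"];
c=look("side","s2"); f=c["frame"][190:310,240:400]; cv2.imwrite("pics/s2c.png",cv2.resize(f,None,fx=5,fy=5)[:,:,::-1])
```

```text
4.925 [0.57442442 0.0053986  0.072394  ] 0.5025017457307641 [-0.63284766 -1.26767027  0.73676258]
```

View pics/w2.png

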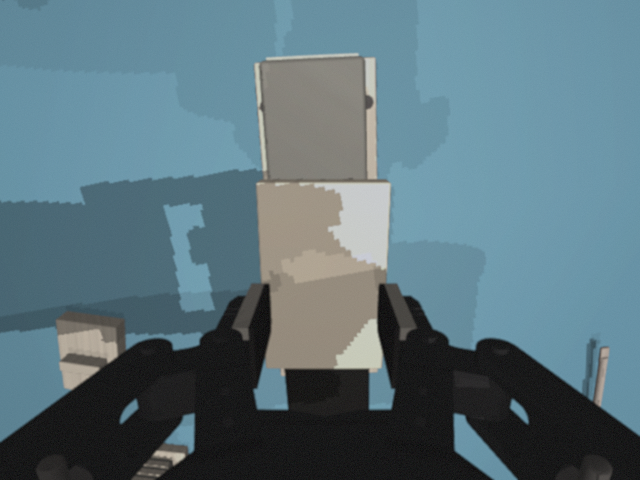

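View pics/s2c.png

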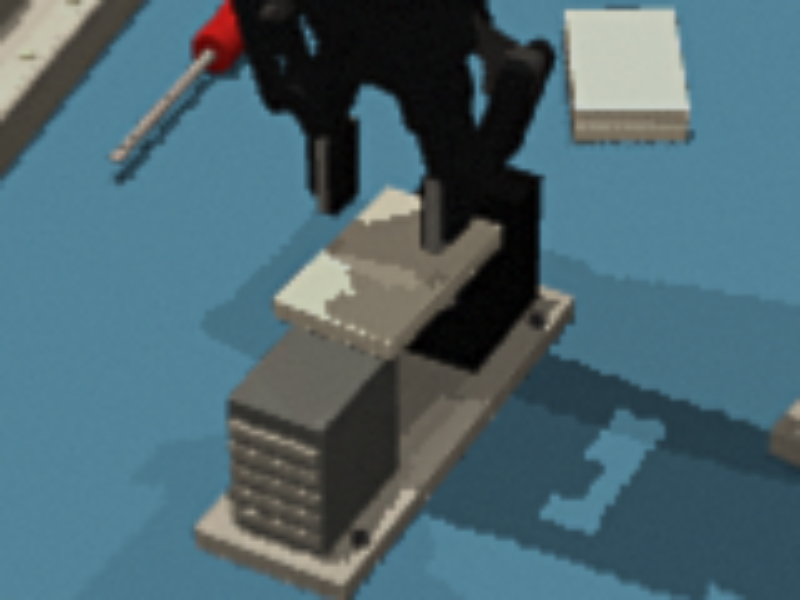

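Run:
```python
from h import *
s=get_state();e=s["eef_pos"];R=Ro.from_quat(s["tcp_rot"]).as_matrix()
for n in ["side","scene","wrist"]:
    c=look(n)
    print(n,"tcp",proj(c,e).round(0),"tips",proj(c,np.array([e+R@[0,y,-b] for y in(-.0213,.0213) for b in (0,.019)])).round(0).tolist())
    d=np.zeros((480,640),bool)
    x,y=proj(c,e).round().astype(int)[0]
    m=np.ones((480,640),bool);P,px=pts(c,m)
    # points in box about tool
    L=(P-e)@R
    k=(abs(L[:,0])<.013)&(abs(L[:,1])<.06)&(L[:,2]>-.06)&(L[:,2]<.03)
    for lo in np.arange(-.06,.03,.006):
        q=k&(L[:,2]>=lo)&(L[:,2]<lo+.006)
        if q.sum()>2: print(round(e[2]-lo,3),q.sum(),"y",np.percentile(L[q,1],[0,10,50,90,100]).round(3))
    if n=="scene": 
        f=c["frame"][190:300,260:400]; cv2.imwrite("pics/sc3.png",cv2.resize(f,None,fx=5,fy=5)[:,:,::-1])
    if n=="wrist":
        q=cut_out("wrist","cover_plate")[0]; P,_=pts(c,q["pixels"]); print(np.percentile(P[:,2],[5,50,95]),rect(P[P[:,2]>.086]))
```

```text
side tcp [[317. 248.]] tips [[326.0, 252.0], [326.0, 244.0], [308.0, 245.0], [308.0, 238.0]]
0.132 62 y [-0.038 -0.037  0.019  0.027  0.034]
0.126 46 y [-0.038 -0.036 -0.022  0.026  0.034]
0.12 48 y [-0.036 -0.034  0.019  0.025  0.035]
0.114 22 y [-0.031 -0.03   0.02   0.024  0.028]
0.096 102 y [-0.031 -0.025 -0.002  0.019  0.025]
0.09 124 y [-0.031 -0.029 -0.006  0.021  0.027]
0.084 6 y [-0.03  -0.03  -0.03  -0.029 -0.028]
scene tcp [[339. 231.]] tips [[335.0, 225.0], [335.0, 218.0], [344.0, 237.0], [344.0, 230.0]]
0.132 62 y [-0.026 -0.023  0.026  0.035  0.036]
0.126 54 y [-0.025 -0.022  0.002  0.035  0.036]
0.12 48 y [-0.024 -0.023  0.022  0.034  0.035]
0.114 40 y [-0.024 -0.022 -0.021  0.029  0.033]
0.108 4 y [-0.023 -0.023 -0.023 -0.022 -0.022]
0.096 27 y [-0.026 -0.023  0.006  0.026  0.03 ]
0.09 176 y [-0.029 -0.022  0.01   0.027  0.029]
0.084 20 y [0.026 0.027 0.027 0.029 0.029]
wrist tcp [[324. 272.]] tips [[281.0, 272.0], [276.0, 288.0], [367.0, 272.0], [372.0, 288.0]]
0.132 885 y [-0.035 -0.031 -0.021  0.031  0.035]
0.126 775 y [-0.035 -0.031 -0.021  0.031  0.035]
0.12 629 y [-0.035 -0.03   0.021  0.031  0.035]
0.114 248 y [-0.028 -0.022  0.021  0.022  0.028]
0.096 3841 y [-0.028 -0.021 -0.001  0.02   0.027]
0.09 2329 y [-0.029 -0.021  0.     0.021  0.028]
[0.08944923 0.09053238 0.09152546] [574.4   7.6  56.6  90.2 168.9]
```

View pics/sc3.png

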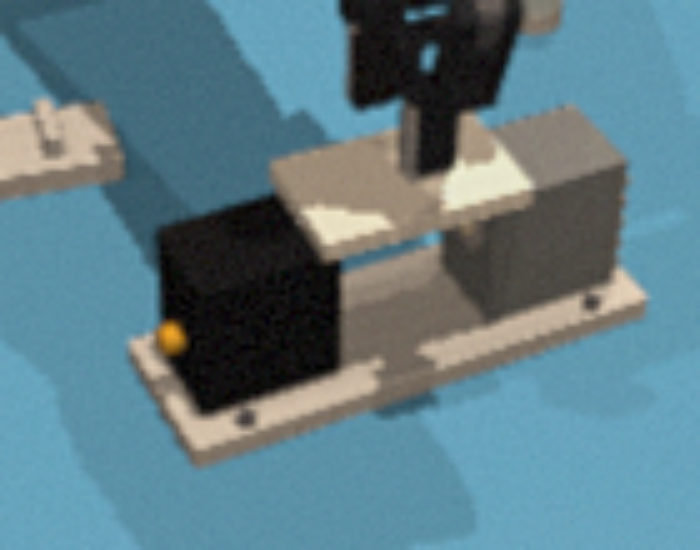

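```bash
cat > tip.py <<'E'
from h import *
s=get_state();e=s["eef_pos"];R=Ro.from_quat(s["tcp_rot"]).as_matrix()
print(e,s["opening"],s["contact_force"].round(1))
for n in ["side","scene","wrist"]:
    c=look(n)
    P,px=pts(c,c["z_map"]>0); col=c["frame"][px[:,1],px[:,0]].max(1)
    L=(P-e)@R
    k=(abs(L[:,0])<.03)&(abs(L[:,1])<.07)&(L[:,2]>-.07)&(L[:,2]<.03)&(col<75)&(P[:,2]>.094)
    print(n,k.sum())
    for sg in (-1,1):
        q=k&(sg*L[:,1]>.012)
        if q.sum()<5: continue
        Q=L[q]; b=np.percentile(Q[:,2],98); t=Q[Q[:,2]>b-.012]
        print(sg,"tip behind tcp",-b.round(4),"x",np.percentile(t[:,0],[2,98]).round(4),"y",np.percentile(t[:,1],[2,98]).round(4))
E
python3 tip.py
```

```text
[0.57445499 0.00538507 0.07242661] 0.5002163946713105 [-0.4  0.1  0.6]
side 245
-1 tip behind tcp 0.0391 x [-0.0078  0.0118] y [-0.036  -0.0222]
1 tip behind tcp 0.0381 x [-0.0134  0.0104] y [0.0188 0.0312]
scene 200
-1 tip behind tcp 0.0382 x [-0.0112  0.0087] y [-0.0238 -0.0198]
1 tip behind tcp 0.0437 x [-0.0086  0.0047] y [0.0298 0.0356]
wrist 3361
-1 tip behind tcp 0.0401 x [-0.0079  0.012 ] y [-0.0344 -0.0211]
1 tip behind tcp 0.041 x [-0.0077  0.0123] y [0.0211 0.0338]
```

The opening reached 50% without force, so nothing is gripped. The side picture (tips near 430,250 in the crop) and all three depth maps put the fingertips about 38 mm behind the reported TCP, and above the plate. I'll open again and measure the tips at this height before going lower.

Call:
jog_arm --commands "0 0 0 0 0 0;0 0 0 0 0 0;0 0 0 0 0 0;0 0 0 0 0 0;0 0 0 0 0 0" --gripper 100

```text
time: 6.0
eef_pos: [0.5745, 0.0054, 0.0724]
tcp_rot: [0.772, 0.636, 0.0, 0.0]
contact_force: [1.0, -0.2, -1.5]
opening: 0.998
```

```bash
python3 tip.py
```

```text
[0.57445038 0.00538149 0.07242364] 0.9979942236792729 [ 1.  -0.2 -1.5]
side 145
-1 tip behind tcp 0.0498 x [-0.0053  0.0127] y [-0.0585 -0.0451]
1 tip behind tcp 0.0491 x [-0.0101  0.0113] y [0.0397 0.0529]
scene 137
-1 tip behind tcp 0.0488 x [-0.0106  0.0092] y [-0.0452 -0.0414]
1 tip behind tcp 0.0558 x [-0.0087  0.0061] y [0.0512 0.0576]
wrist 3744
-1 tip behind tcp 0.0492 x [-0.0089  0.0122] y [-0.0552 -0.0424]
1 tip behind tcp 0.0493 x [-0.0086  0.0122] y [0.0422 0.0541]
```

Call:
jog_arm --commands "0 0.002 -0.02 0 0 0;0 0.002 -0.034 0 0 0;0 0.002 -0.036 0 0 0;0 0.002 -0.036 0 0 0"

```text
time: 6.65
eef_pos: [0.5742, 0.0074, 0.0358]
tcp_rot: [0.772, 0.636, -0.0, -0.0]
contact_force: [1.0, 0.9, 0.3]
opening: 0.999
```

Call:
jog_arm --commands "0 0 0 0 0 0;0 0 0 0 0 0;0 0 0 0 0 0;0 0 0 0 0 0;0 0 0 0 0 0;0 0 0 0 0 0" --gripper 45 --grip_force 30

```text
time: 7.4
eef_pos: [0.5751, 0.0073, 0.0372]
tcp_rot: [0.772, 0.636, 0.0, 0.001]
contact_force: [-0.5, 0.4, 5.6]
opening: 0.649
```

```bash
python3 tip.py
python3 - <<'E'
from h import *
c=look("wrist","w4")
q=cut_out("wrist","cover_plate")[0]; P,_=pts(c,q["pixels"]); print(np.percentile(P[:,2],[5,50,95]),rect(P[P[:,2]>.086]))
c=look("side","s2"); f=c["frame"][190:310,240:400]; cv2.imwrite("pics/s4c.png",cv2.resize(f,None,fx=5,fy=5)[:,:,::-1])
E
```

```text
[0.57513852 0.00726511 0.03724166] 0.6491566894083192 [-0.5  0.4  5.6]
side 112
-1 tip behind tcp 0.0572 x [-0.0072  0.013 ] y [-0.0446 -0.0285]
1 tip behind tcp 0.0569 x [-0.0113  0.0127] y [0.024  0.0387]
scene 88
-1 tip behind tcp 0.057 x [-0.0128  0.005 ] y [-0.0298 -0.0261]
1 tip behind tcp 0.057 x [-0.009   0.0049] y [0.0362 0.042 ]
wrist 2236
-1 tip behind tcp 0.0571 x [-0.0086  0.0123] y [-0.0406 -0.0275]
1 tip behind tcp 0.057 x [-0.0081  0.0122] y [0.0272 0.0404]
[0.08943809 0.09051273 0.09145348] [575.5  10.2  56.1  85.  168.7]
```

View pics/s4c.png

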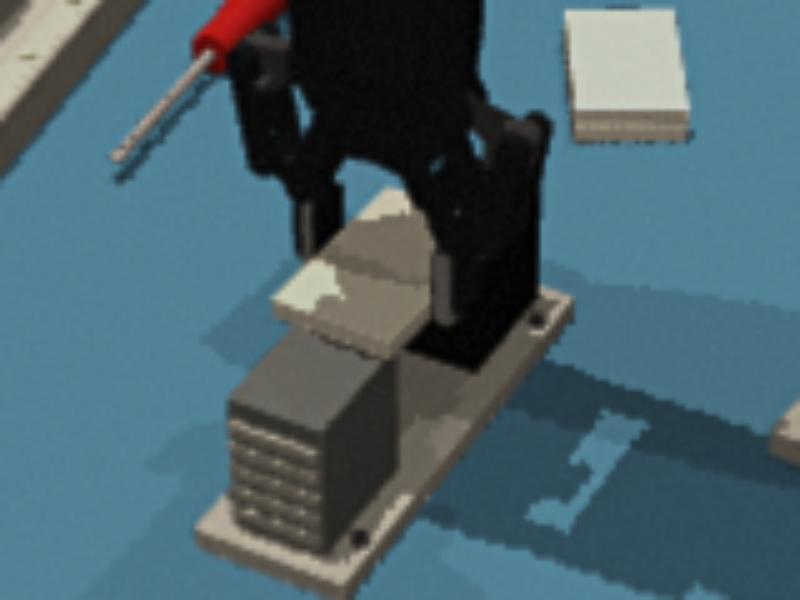

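Call:
jog_arm --commands "0 0 0.02 0 0 0;0 0 0.06 0 0 0;0 0 0.1 0 0 0;0.005 -0.05 0.1 0 0 0.1;0.012 -0.377 0.1 0 0 0.54;0.012 -0.377 0.1 0 0 0.54;0.012 -0.377 0.1 0 0 0.54;0.012 -0.377 0.1 0 0 0.54;0.012 -0.377 0.1 0 0 0.54;0.012 -0.377 0.1 0 0 0.54;0.012 -0.377 0.1 0 0 0.54;0.012 -0.377 0.1 0 0 0.54"

```text
time: 9.2
eef_pos: [0.5865, -0.3676, 0.1362]
tcp_rot: [0.574, 0.819, 0.0, -0.001]
contact_force: [-0.1, -0.1, -1.1]
opening: 0.647
```

Run:
```python
from h import *
s=get_state();e=s["eef_pos"];R=Ro.from_quat(s["tcp_rot"]).as_matrix();print(e,s["opening"],s["contact_force"],R.round(3)[:,1])
c=look("wrist","w5")
P,px=pts(c,c["z_map"]>0)
b=c["frame"][px[:,1],px[:,0]]
for q in ["cover_plate","pile_top"]:
  for d in cut_out("wrist",q)[:3]:
    P,_=pts(c,d["pixels"]); z=np.percentile(P[:,2],[5,50,95]); print(q,d["conf"],np.round(d["box"]),z,rect(P[abs(P[:,2]-z[1])<.006]))
```

```text
[ 0.58646107 -0.36763511  0.13621607] 0.6467347606873189 [-0.09014783 -0.05259308 -1.05445054] [ 0.94   0.341 -0.   ]
cover_plate 0.9 [325. 304. 163. 213.] [0.18833042 0.18939477 0.19034892] [ 585.9 -364.8   56.4   84.8   19.9]
pile_top 0.92 [324.  82.  86. 128.] [0.01931582 0.02052124 0.02171502] [ 553.6 -274.2   56.4   89.1   20.3]
```

View pics/w5.png

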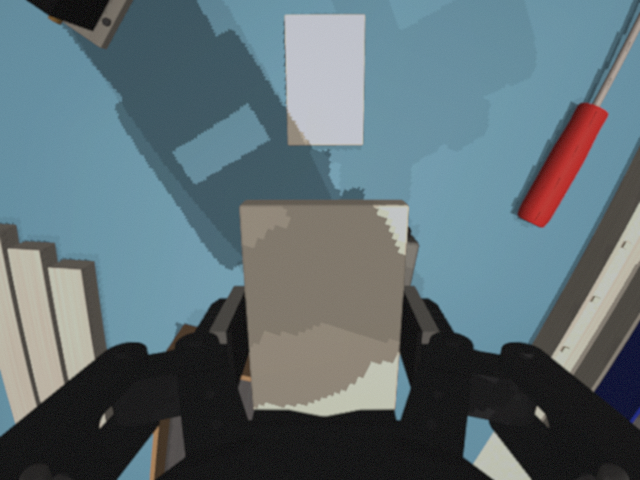

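Call:
jog_arm --commands "-0.012 0.03 -0.03 0 0 0;-0.033 0.093 -0.08 0 0 0.006;-0.033 0.093 -0.12 0 0 0.006;-0.033 0.093 -0.145 0 0 0.006;-0.033 0.093 -0.15 0 0 0.006;-0.033 0.093 -0.15 0 0 0.006;-0.033 0.093 -0.15 0 0 0.006"

```text
time: 10.22
eef_pos: [0.5549, -0.2776, -0.0115]
tcp_rot: [0.572, 0.82, -0.0, 0.002]
contact_force: [0.0, 0.9, -0.5]
opening: 0.647
```

Run:
```python
from h import *
s=get_state();e=s["eef_pos"];print(e,s["opening"],s["contact_force"])
c=look("wrist","w6")
for n in ("scene","side"):
    c=look(n)
    x,y=proj(c,[.553,-.274,.03])[0].astype(int)
    f=c["frame"][y-50:y+50,x-65:x+65]; cv2.imwrite(f"pics/{n}6.png",cv2.resize(f,None,fx=6,fy=6,interpolation=cv2.INTER_CUBIC)[:,:,::-1])
```

```text
[ 0.55493476 -0.27762825 -0.0114769 ] 0.647126515333225 [ 0.02621849  0.86891182 -0.47145334]
```

View pics/scene6.png

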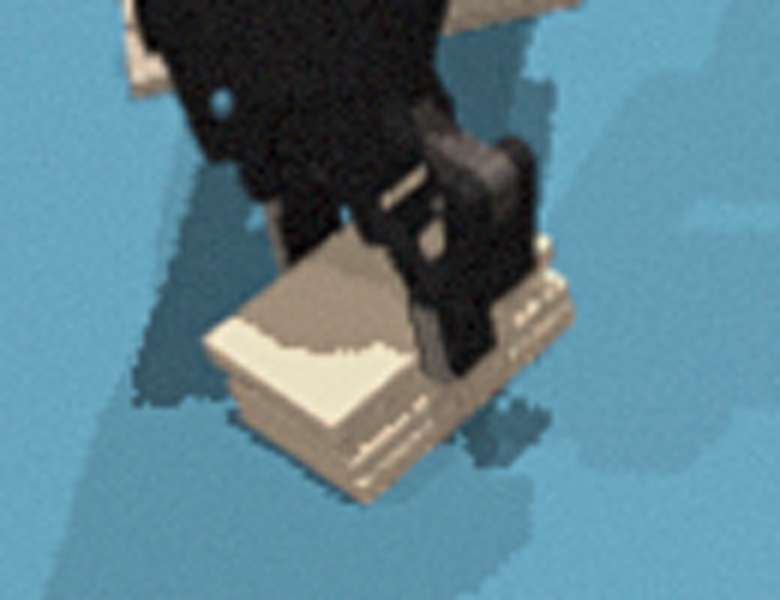

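View pics/side6.png

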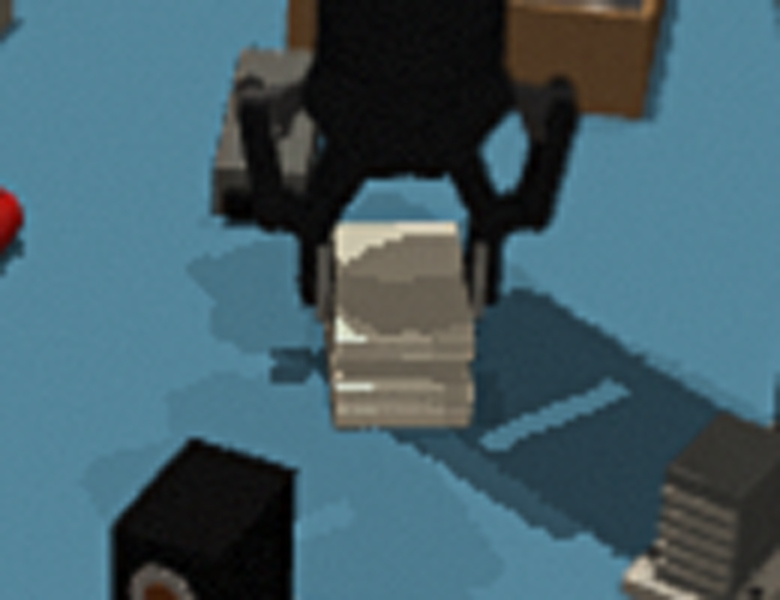

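View pics/w6.png

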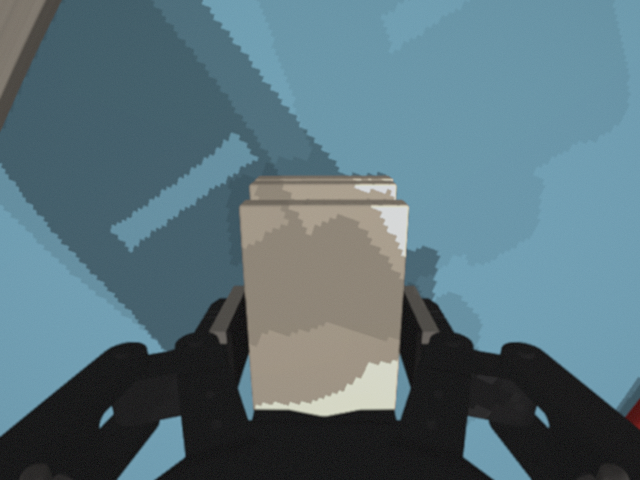

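Run:
```python
from h import *
s=get_state();e=s["eef_pos"];R=Ro.from_quat(s["tcp_rot"]).as_matrix();print(s["time"],e,s["opening"],s["contact_force"])
c=look("wrist")
P,px=pts(c,c["z_map"]>0); 
ex=R[:,0];ey=R[:,1]
d=cut_out("wrist","pile_top")
for q in d[:2]:
    Q,_=pts(c,q["pixels"]); print(q["conf"],np.percentile(Q[:,2],[5,50,95]).round(4))
# front edges along tool x at central strip
L=(P-e)@R
k=(abs(L[:,1])<.02)&(L[:,0]>0)&(L[:,0]<.08)
for lo,hi,nm in [(.036,.046,"held"),(.017,.024,"pile")]:
    q=k&(P[:,2]>lo)&(P[:,2]<hi); print(nm,q.sum(),np.percentile(L[q,0],[1,50,99]).round(4))
    q=(L[:,0]>(.035 if nm=="held" else .047))&(L[:,0]<.06)&(P[:,2]>lo)&(P[:,2]<hi)&(abs(L[:,1])<.04); print("  side",np.percentile(L[q,1],[1,99]).round(4))
```

```text
10.375 [ 0.55430289 -0.27738488 -0.01215828] 0.646420422158161 [-1.25792304  0.13994304 -0.34800255]
0.86 [0.0136 0.0203 0.0215]
held 14663 [0.0005 0.0247 0.0451]
  side [-0.0267  0.0275]
pile 1682 [0.0427 0.0457 0.0482]
  side [-0.0264  0.0274]
```

Call:
jog_arm --commands "-0.001 0.003 0 0 0 0;-0.001 0.003 0 0 0 0;-0.001 0.003 -0.004 0 0 0;-0.001 0.003 -0.008 0 0 0;-0.001 0.003 -0.008 0 0 0;-0.001 0.003 -0.008 0 0 0;-0.001 0.003 -0.008 0 0 0"

```text
time: 11.35
eef_pos: [0.553, -0.2741, -0.0212]
tcp_rot: [0.572, 0.82, -0.0, 0.001]
contact_force: [0.5, -1.3, 1.9]
opening: 0.648
```

Run:
```python
from h import *
s=get_state();e=s["eef_pos"];R=Ro.from_quat(s["tcp_rot"]).as_matrix();print(s["time"],e,s["opening"],s["contact_force"])
c=look("wrist","w7")
P,px=pts(c,c["z_map"]>0); 
L=(P-e)@R
k=(abs(L[:,1])<.02)&(L[:,0]>0)&(L[:,0]<.08)
q=k&(P[:,2]>.024)&(P[:,2]<.046); print(q.sum(),np.percentile(P[q,2],[5,50,95]).round(4),np.percentile(L[q,0],[1,99]).round(4))
q=k&(P[:,2]>.017)&(P[:,2]<.023); print(q.sum(),np.percentile(L[q,0],[1,99]).round(4) if q.sum() else "")
```

```text
11.35 [ 0.55299177 -0.27409616 -0.02122054] 0.6477166949005572 [ 0.51394516 -1.32244741  1.92570876]
14887 [0.0308 0.032  0.033 ] [0.0005 0.0451]
244 [0.0443 0.0449]
```

View pics/w7.png

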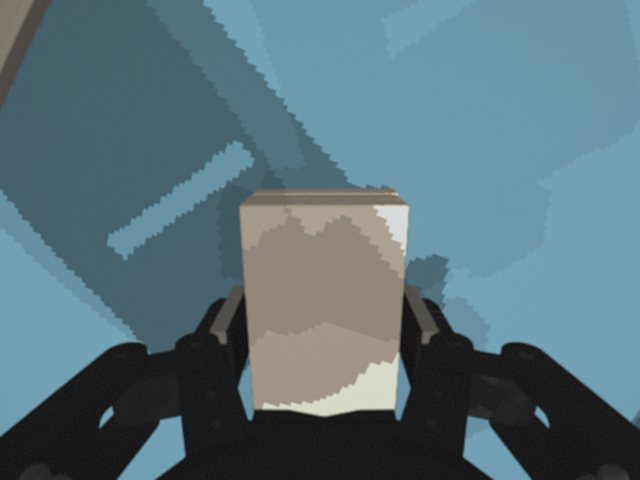

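Call:
jog_arm --commands "0 0 -0.0015 0 0 0;0 0 -0.0015 0 0 0;0 0 -0.0015 0 0 0"

```text
time: 11.78
eef_pos: [0.553, -0.2741, -0.022]
tcp_rot: [0.572, 0.82, -0.0, 0.001]
contact_force: [-0.2, -0.1, 6.0]
opening: 0.652
```

Call:
jog_arm --commands "0 0 0 0 0 0;0 0 0 0 0 0;0 0 0 0 0 0;0 0 0 0 0 0;0 0 0.03 0 0 0;0 0 0.09 0 0 0;0 0 0.14 0 0 0;0.034 -0.094 0.16 0 0 0;0.034 -0.094 0.16 0 0 0;0.034 -0.094 0.16 0 0 0" --gripper 100

```text
time: 13.02
eef_pos: [0.587, -0.3704, 0.1378]
tcp_rot: [0.573, 0.82, -0.0, 0.001]
contact_force: [1.2, -0.6, -0.2]
opening: 0.999
```

Run:
```python
from h import *
s=get_state();e=s["eef_pos"];print(s["time"],e,s["opening"])
c=look("wrist","w8")
for q in ["pile_top","cover_plate"]:
  for d in cut_out("wrist",q)[:2]:
    P,_=pts(c,d["pixels"]); z=np.percentile(P[:,2],[5,50,95]); print(q,d["conf"],np.round(d["box"]),z,rect(P[abs(P[:,2]-z[1])<.005]))
for n in ("scene","side"):
    c=look(n)
    x,y=proj(c,[.553,-.274,.03])[0].astype(int)
    f=c["frame"][y-45:y+45,x-60:x+60]; cv2.imwrite(f"pics/{n}8.png",cv2.resize(f,None,fx=6,fy=6,interpolation=cv2.INTER_CUBIC)[:,:,::-1])
```

```text
13.025 [ 0.58697716 -0.37041011  0.13783754] 0.9992046653455978
cover_plate 0.67 [326.  72.  82. 133.] [0.02928389 0.03053174 0.03175436] [ 553.3 -273.6   56.3   90.5   20.9]
```

View pics/scene8.png

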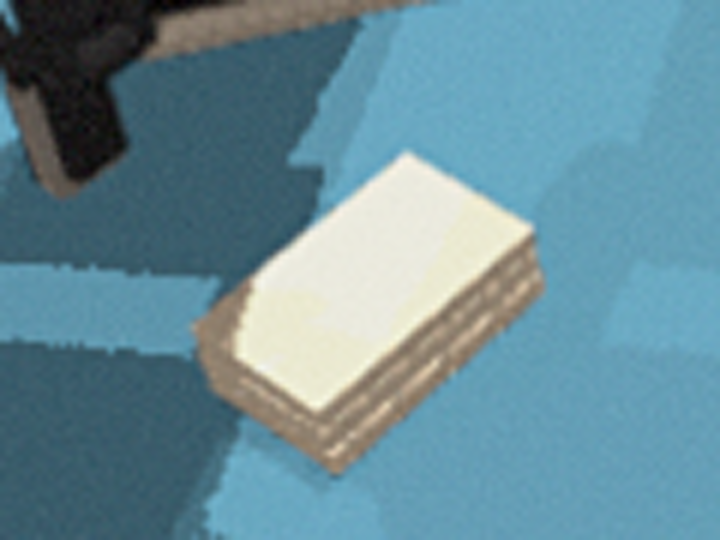

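View pics/side8.png

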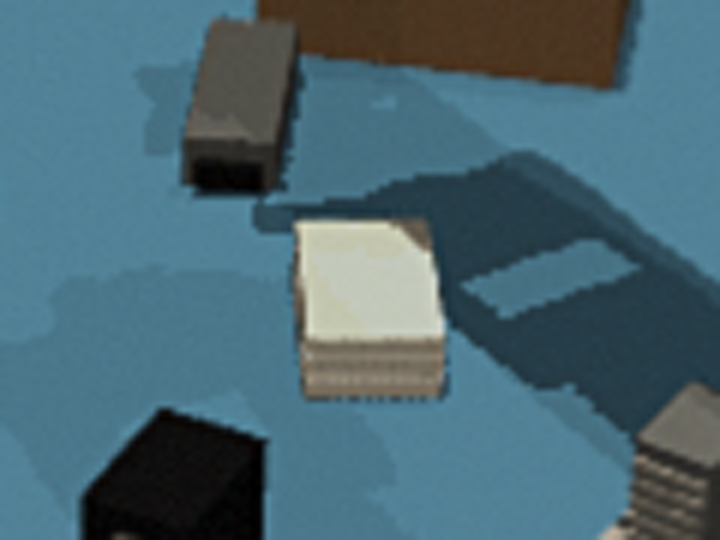

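View pics/w8.png

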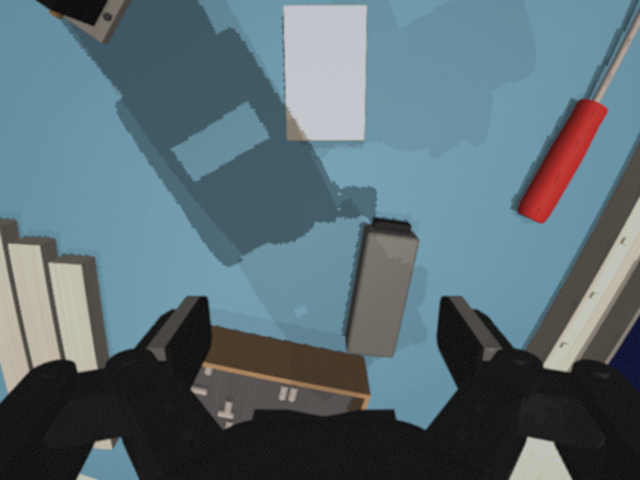

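The plate now lies at (553.3, -273.6) mm at 20.9°, against (553.6, -274.2) mm at 20.3° for the pile. Its top is at 30.5 mm, so it sits squarely and is released. Next I go over the cell.

Call:
jog_arm --commands "-0.146 0.698 0.07 0 0 -0.14;-0.146 0.698 0.07 0 0 -0.14;-0.146 0.698 0.07 0 0 -0.14;-0.146 0.698 0.07 0 0 -0.14;-0.146 0.698 0.07 0 0 -0.14;-0.146 0.698 0.07 0 0 -0.14;-0.146 0.698 0.07 0 0 -0.14;-0.146 0.698 0.07 0 0 -0.14;-0.146 0.698 0.07 0 0 -0.14;-0.146 0.698 0.07 0 0 -0.14;-0.146 0.698 0.07 0 0 -0.14;-0.146 0.698 0.07 0 0 -0.14;-0.146 0.698 0.07 0 0 -0.14;-0.146 0.698 0.07 0 0 -0.14;-0.146 0.698 0.07 0 0 -0.14"

```text
time: 15.15
eef_pos: [0.4404, 0.3293, 0.2066]
tcp_rot: [0.628, 0.778, -0.0, -0.0]
contact_force: [0.2, 0.4, -0.4]
opening: 0.996
```

Run:
```python
from h import *
s=get_state();e=s["eef_pos"];R=Ro.from_quat(s["tcp_rot"]).as_matrix();print(s["time"],e,R[:,1].round(3),s["qpos"].round(2))
c=look("wrist","w9")
for q in ["cell"]:
  for d in cut_out("wrist",q)[:3]:
    P,_=pts(c,d["pixels"]); z=np.percentile(P[:,2],[5,50,95]); 
    T=P[P[:,2]>.070]
    print(q,d["conf"],np.round(d["box"]),z,len(T), rect(T) if len(T)>9 else "")
    if len(T)>50:
        x,y=np.array(d["box"][:2]).astype(int); x=min(max(x,70),570);y=min(max(y,55),425)
        cv2.imwrite("pics/w9c.png",cv2.resize(c["frame"][y-55:y+55,x-70:x+70],None,fx=5,fy=5)[:,:,::-1])
c=look("scene")
x,y=proj(c,[.441,.328,.04])[0].astype(int)
f=c["frame"][y-30:y+30,x-40:x+40]; cv2.imwrite(f"pics/sc9.png",cv2.resize(f,None,fx=8,fy=8,interpolation=cv2.INTER_CUBIC)[:,:,::-1])
```

```text
15.15 [0.44043745 0.32930854 0.20660651] [ 0.978  0.21  -0.001] [ 0.46  0.    1.88 -0.    1.26  0.25]
cell 0.65 [326. 205.  42.  42.] [0.01119247 0.07507912 0.07670681] 1087 [441.1 330.4  22.4  31.9 102.8]
```

View pics/w9.png

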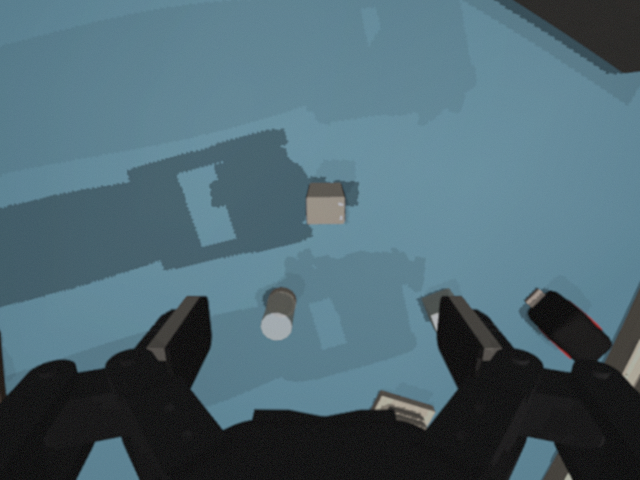

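View pics/w9c.png

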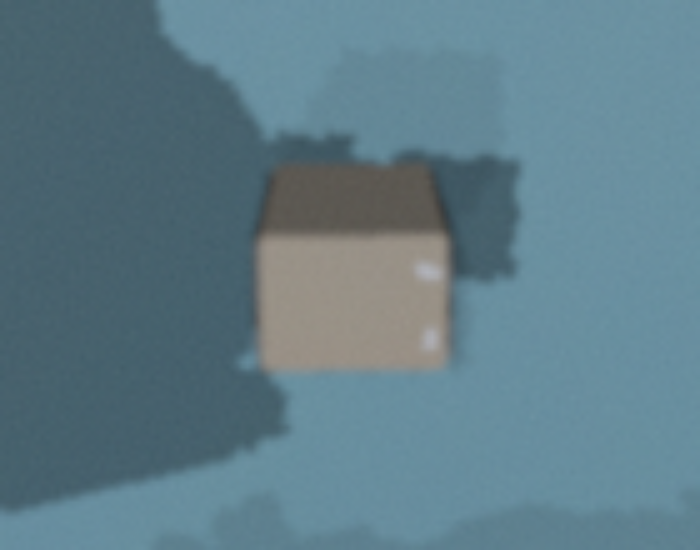

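View pics/sc9.png

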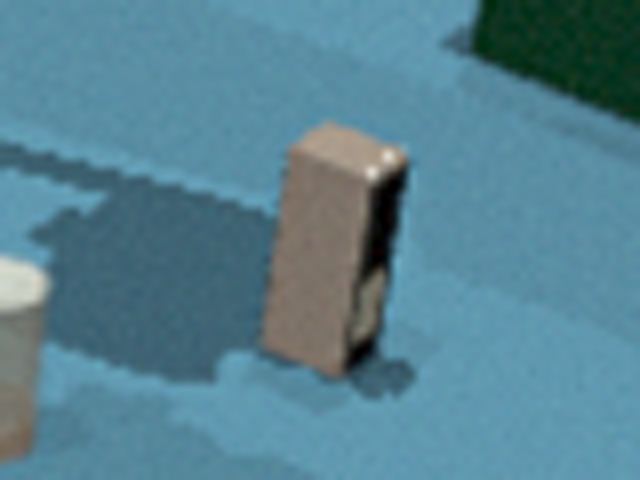

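The cell's 22 mm direction is at 102.8°, and the dark-masked faces are at ±12.8°. I turn the tool so the jaws close along 102.8° (≡ -77.2°).

Call:
jog_arm --commands "0.001 -0.001 -0.05 0 0 -1.559;0.001 -0.001 -0.08 0 0 -1.559;0.001 -0.001 -0.08 0 0 -1.559;0.001 -0.001 -0.08 0 0 -1.559;0.001 -0.001 -0.08 0 0 -1.559;0.001 -0.001 -0.08 0 0 -1.559;0.001 -0.001 -0.08 0 0 -1.559;0.001 -0.001 -0.08 0 0 -1.559;0.001 -0.001 -0.08 0 0 -1.559;0.001 -0.001 -0.08 0 0 -1.559;0.001 -0.001 -0.08 0 0 -1.559;0.001 -0.001 -0.08 0 0 -1.559"

```text
time: 16.8
eef_pos: [0.4415, 0.3293, 0.1269]
tcp_rot: [0.994, 0.112, 0.0, -0.0]
contact_force: [-0.6, -0.1, -0.1]
opening: 0.999
```

Run:
```python
from h import *
s=get_state();e=s["eef_pos"];R=Ro.from_quat(s["tcp_rot"]).as_matrix();print(s["time"],e,np.degrees(np.arctan2(R[1,1],R[0,1])),s["qpos"].round(2))
c=look("wrist","w10")
d=cut_out("wrist","cell")
for d in d[:2]:
    P,_=pts(c,d["pixels"]);T=P[P[:,2]>.070]
    if len(T)>20:
        print(d["conf"],d["box"],rect(T)); L=(T-e)@R; print(np.percentile(L[:,:2],[1,99],axis=0).round(4))
```

```text
16.8 [0.44153409 0.32926546 0.12694068] -77.10916270390211 [0.46 0.08 1.95 0.   1.11 1.8 ]
0.55 [322.0, 231.2, 38.4, 69.9] [442.1 330.6  22.2  32.1 103.2]
[[-0.0146 -0.012 ]
 [ 0.0164  0.0098]]
```

View pics/w10.png

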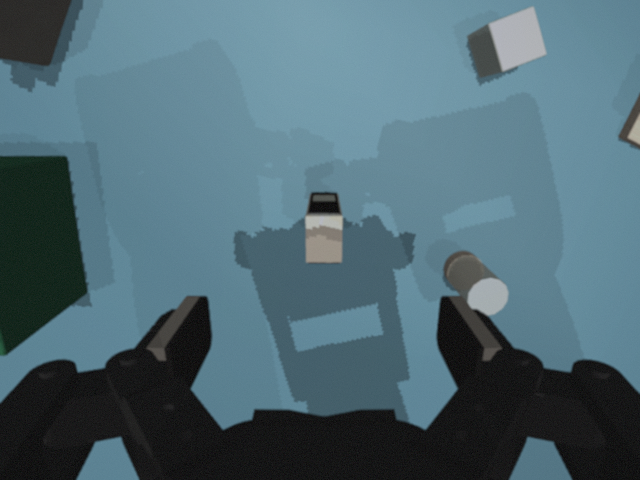

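Call:
jog_arm --commands "0 0.001 -0.05 0 0 0;0 0.001 -0.09 0 0 0;0 0.001 -0.115 0 0 0;0 0.001 -0.127 0 0 0;0 0.001 -0.127 0 0 0;0 0.001 -0.127 0 0 0;0 0.001 -0.127 0 0 0"

```text
time: 17.77
eef_pos: [0.4425, 0.3309, 0.0014]
tcp_rot: [0.994, 0.112, 0.001, -0.0]
contact_force: [0.6, 0.7, 1.0]
opening: 0.998
```

Run:
```python
from h import *
s=get_state();e=s["eef_pos"];R=Ro.from_quat(s["tcp_rot"]).as_matrix();print(s["time"],e,np.degrees(np.arctan2(R[1,1],R[0,1])),s["contact_force"])
c=look("wrist","w11")
for n in ("scene","side"):
    c=look(n)
    x,y=proj(c,[.441,.329,.05])[0].astype(int); y=min(y,425)
    f=c["frame"][y-45:y+45,x-60:x+60]; cv2.imwrite(f"pics/{n}11.png",cv2.resize(f,None,fx=6,fy=6,interpolation=cv2.INTER_CUBIC)[:,:,::-1])
```

```text
17.775 [0.44248818 0.33093951 0.0013791 ] -77.11224493488258 [0.6474612  0.70818136 1.01070063]
```

View pics/scene11.png

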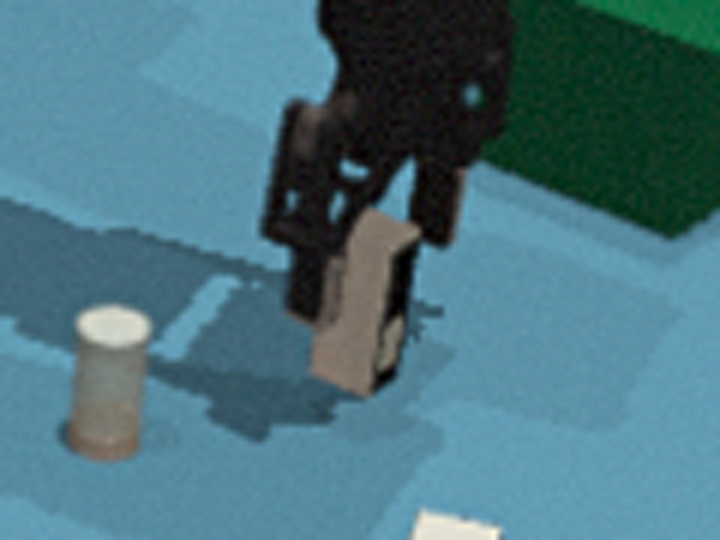

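View pics/w11.png

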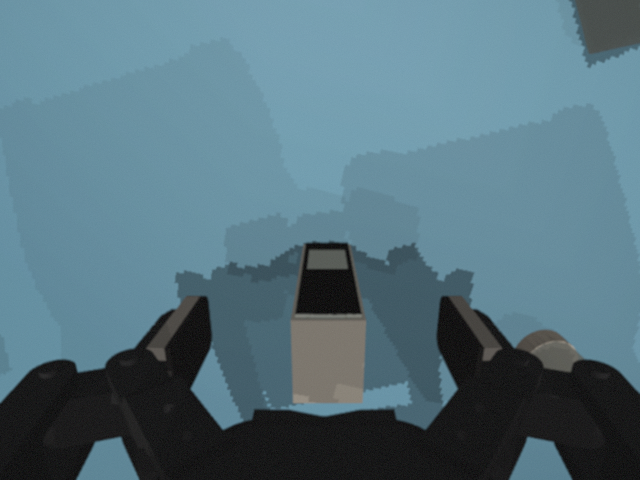

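Call:
jog_arm --commands "-0.001 0 0 0 0 0;-0.001 0 0 0 0 0;-0.001 0 0 0 0 0;-0.001 0 0 0 0 0;-0.001 0 0 0 0 0;-0.001 0 0 0 0 0;-0.001 0 0 0 0 0;-0.001 0 0 0 0 0;-0.001 0 0 0 0 0;-0.001 0 0 0 0 0" --gripper 10 --grip_force 35

```text
time: 19.18
eef_pos: [0.4404, 0.3304, -0.0001]
tcp_rot: [0.994, 0.112, -0.0, 0.0]
contact_force: [0.1, 0.6, -0.7]
opening: 0.253
```

Run:
```python
from h import *
s=get_state();e=s["eef_pos"];R=Ro.from_quat(s["tcp_rot"]).as_matrix();print(s["time"],e,np.degrees(np.arctan2(R[1,1],R[0,1])),s["contact_force"],s["opening"])
c=look("wrist","w12")
for d in cut_out("wrist","cell")[:2]:
    P,_=pts(c,d["pixels"]);T=P[P[:,2]>.070]
    if len(T)>20: print(d["conf"],d["box"],rect(T)); L=(T-e)@R; print(np.percentile(L[:,:2],[1,99],axis=0).round(4))
c=look("scene")
x,y=proj(c,[.441,.329,.05])[0].astype(int)
f=c["frame"][y-45:y+45,x-60:x+60]; cv2.imwrite(f"pics/scene12.png",cv2.resize(f,None,fx=6,fy=6,interpolation=cv2.INTER_CUBIC)[:,:,::-1])
```

```text
19.175 [ 4.40396606e-01  3.30350916e-01 -1.49437962e-04] -77.1229278476742 [ 0.14366934  0.60795839 -0.72760411] 0.25251597933948416
0.91 [322.5, 321.4, 81.3, 160.5] [442.2 331.6  22.6  33.  103.2]
[[-0.0133 -0.0117]
 [ 0.0177  0.0101]]
```

View pics/scene12.png

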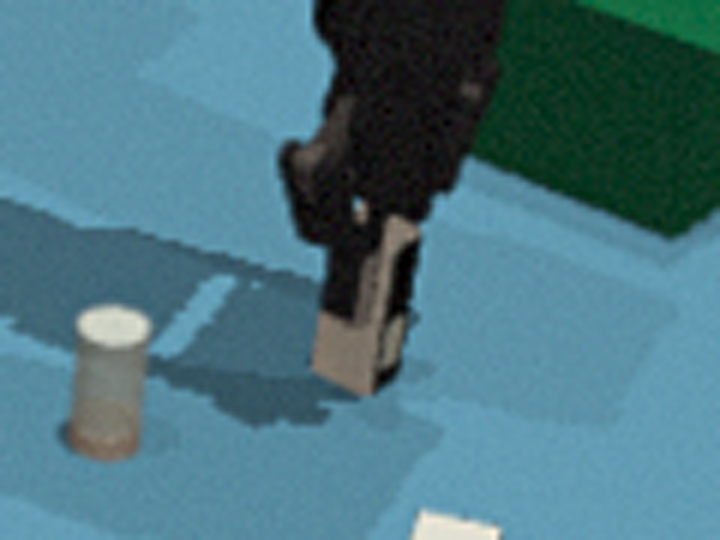

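View pics/w12.png

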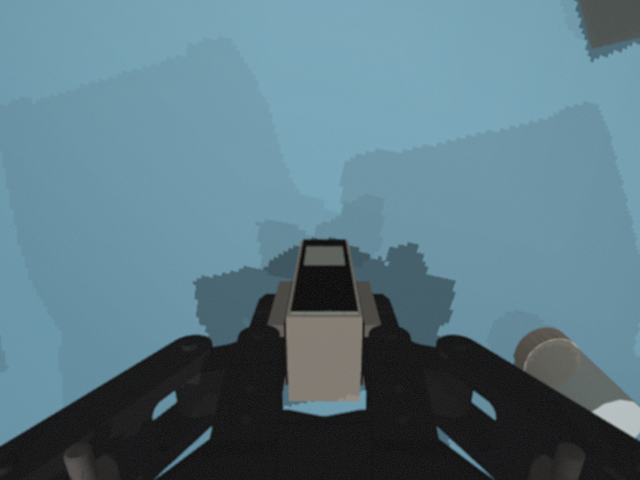

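Call:
jog_arm --commands "0 0 0.01 0 0 0;0 0 0.03 0 0 0;0 0 0.06 0 0 0;0 0 0.1 0 0 0;0 0 0.13 0 0 0;0.013 -0.032 0.13 0 0 0.12;0.026 -0.065 0.13 0 0 0.24;0.04 -0.097 0.13 0 0 0.36;0.053 -0.13 0.13 0 0 0.48;0.066 -0.162 0.13 0 0 0.6;0.08 -0.194 0.13 0 0 0.715;0.093 -0.227 0.13 0 0 0.83;0.106 -0.26 0.13 0 0 0.95;0.12 -0.292 0.13 0 0 1.07;0.128 -0.312 0.13 0 0 1.15;0.132 -0.322 0.13 0 0 1.18;0.133 -0.324 0.13 0 0 1.192;0.133 -0.324 0.13 0 0 1.192;0.133 -0.324 0.13 0 0 1.192;0.133 -0.324 0.13 0 0 1.192"

```text
time: 21.82
eef_pos: [0.5733, 0.0069, 0.13]
tcp_rot: [0.759, 0.651, 0.0, -0.0]
contact_force: [0.7, -0.7, -1.9]
opening: 0.256
```

```bash
cat > m.py <<'E'
from h import *
import sys
s=get_state();e=s["eef_pos"];R=Ro.from_quat(s["tcp_rot"]).as_matrix();yaw=np.degrees(np.arctan2(R[1,1],R[0,1]));print(s["time"],e.round(4),R[:,2].round(4),"yaw",yaw.round(2),s["contact_force"].round(2),s["opening"])
c=look("wrist",sys.argv[1])
for q in ("cell","station"):
  for d in cut_out("wrist",q)[:2]:
    P,_=pts(c,d["pixels"]);L=(P-e)@R; z=np.percentile(P[:,2],[2,50,98]).round(4); print(q,round(d["conf"],2),np.round(d["box"]),z)
    if q=="cell":
        T=P[P[:,2]>z[2]-.006]; print("  top",np.median(T[:,2]),rect(T)); print(np.percentile(((T-e)@R)[:,:2],[1,99],axis=0).round(4))
    else:
        for lo,hi in[(.077,.083),(.009,.0145)]:
            T=P[(P[:,2]>lo)&(P[:,2]<hi)]
            if len(T)>30: print("  ",lo,len(T),rect(T))
E
python3 m.py w13
```

```text
21.825 [0.5733 0.0069 0.13  ] [-0.e+00  1.e-04 -1.e+00] yaw -8.79 [ 0.7  -0.66 -1.86] 0.2559236707930772
cell 0.86 [323. 321.  78. 157.] [0.1378 0.2051 0.2067]
  top 0.20565878158575035 [573.6   9.4  23.2  32.6 172.2]
[[-0.0128 -0.011 ]
 [ 0.0183  0.0109]]
station 0.83 [324. 177. 100. 209.] [0.0112 0.0786 0.0817]
   0.077 8413 [583.2  71.   44.2  62.1 171. ]
   0.009 7864 [577.   30.9  70.5 161.3 171.3]
station 0.78 [175. 431.  50.  74.] [0.0046 0.0116 0.2495]
   0.009 209 [ 403.8 -181.1   22.    73.1    3.5]
```

View pics/w13.png

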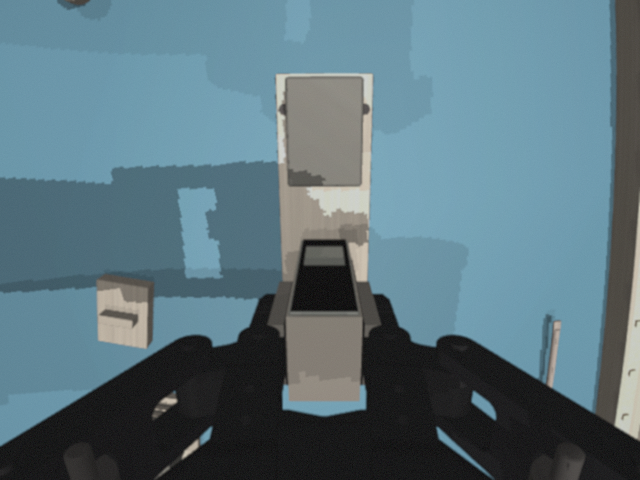

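Call:
jog_arm --commands "0 -0.0026 0 0 0 0;0 -0.0026 0 0 0 0;0 -0.0026 -0.015 0 0 0;0 -0.0026 -0.03 0 0 0;0 -0.0026 -0.045 0 0 0;0 -0.0026 -0.06 0 0 0;0 -0.0026 -0.075 0 0 0;0 -0.0026 -0.085 0 0 0;0 -0.0026 -0.093 0 0 0;0 -0.0026 -0.097 0 0 0;0 -0.0026 -0.099 0 0 0;0 -0.0026 -0.099 0 0 0;0 -0.0026 -0.099 0 0 0;0 -0.0026 -0.099 0 0 0;0 -0.0026 -0.099 0 0 0"

```text
time: 23.85
eef_pos: [0.5735, 0.0038, 0.0311]
tcp_rot: [0.759, 0.651, 0.0, 0.0]
contact_force: [0.5, -0.4, -0.1]
opening: 0.255
```

```bash
python3 m.py w14
python3 - <<'E'
from h import *
for n in ("scene","side"):
    c=look(n)
    x,y=proj(c,[.573,.006,.06])[0].astype(int)
    f=c["frame"][y-45:y+45,x-60:x+60]; cv2.imwrite(f"pics/{n}14.png",cv2.resize(f,None,fx=6,fy=6,interpolation=cv2.INTER_CUBIC)[:,:,::-1])
E
```

```text
23.85 [0.5735 0.0038 0.0311] [ 3.e-04 -1.e-04 -1.e+00] yaw -8.82 [ 0.47 -0.35 -0.08] 0.25540093395595237
cell 0.75 [323. 322.  81. 163.] [0.0402 0.1062 0.1079]
  top 0.10678887485164658 [573.7   6.1  22.8  32.7 171. ]
[[-0.0128 -0.011 ]
 [ 0.0182  0.0109]]
cell 0.52 [322. 223. 147. 389.] [0.0117 0.0803 0.0818]
  top 0.08049872385821923 [577.2  31.4  44.6 142.1 171.3]
[[-0.0393 -0.0219]
 [ 0.0979  0.0206]]
station 0.69 [322. 223. 151. 384.] [0.0118 0.0803 0.0818]
   0.077 27120 [577.3  31.5  44.6 142.  171.3]
   0.009 6290 [579.6  46.8  70.3 128.7 171.4]
```

View pics/scene14.png

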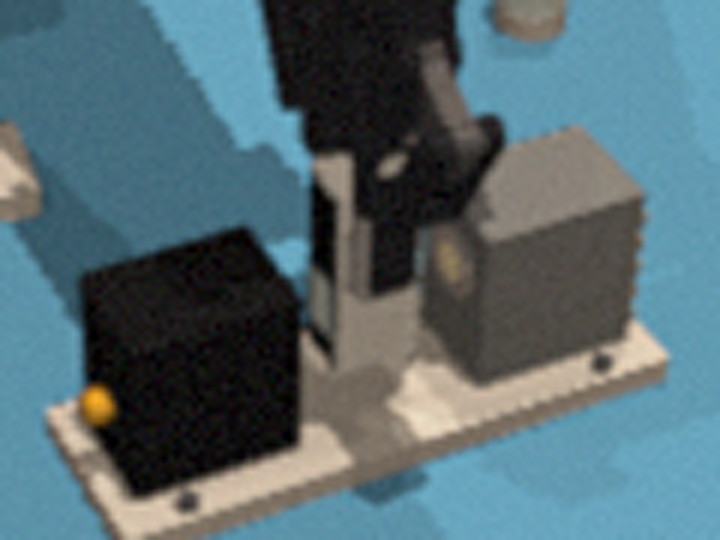

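View pics/side14.png

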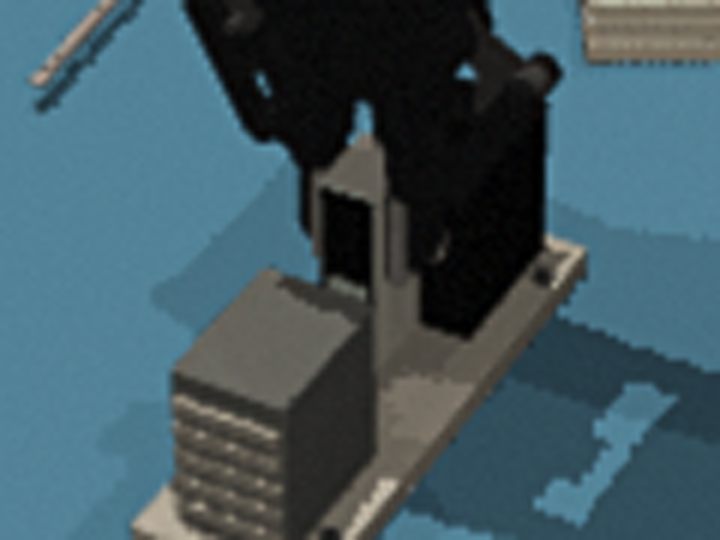

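View pics/w14.png

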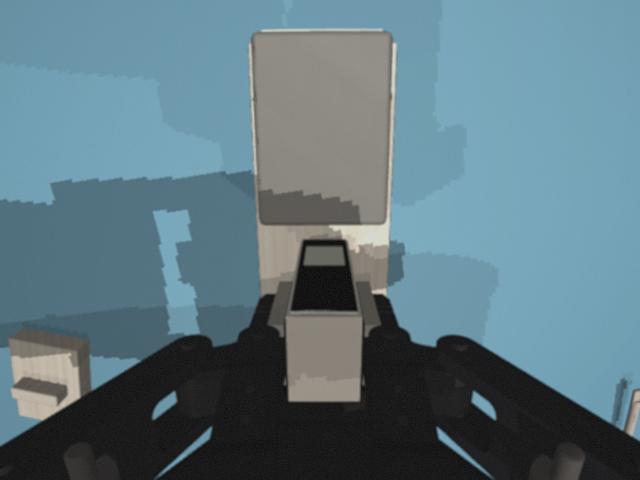

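Call:
jog_arm --commands "0 0 0 0 0 0;0 0 0 0 0 0;0 0 0 0 0 0;0 0 0 0 0 0"

```text
time: 24.6
eef_pos: [0.5734, 0.0038, 0.0309]
tcp_rot: [0.759, 0.651, -0.0, -0.0]
contact_force: [0.3, 0.6, -1.4]
opening: 0.251
```

```bash
python3 m.py w15
python3 - <<'E'
from h import *
print(abs(get_state()["dq"]).max())
c=look("scene","end")
for q in ["pile_top","short_block","rod_lens","end_cap"]:
    for d in cut_out("scene",q)[:1]:
        P,_=pts(c,d["pixels"]);z=np.percentile(P[:,2],95);print(q,d["conf"],z,rect(P[P[:,2]>z-.006]))
ctrl.sign_off()
E
```

```text
24.6 [0.5734 0.0038 0.0309] [-0. -0. -1.] yaw -8.82 [ 0.27  0.64 -1.39] 0.251273712499908
cell 0.76 [323. 321.  78. 164.] [0.0393 0.1061 0.1077]
  top 0.10660654187210823 [573.8   6.3  23.8  32.6 171.9]
[[-0.0128 -0.011 ]
 [ 0.0182  0.011 ]]
station 0.58 [323. 222. 151. 388.] [0.0117 0.0803 0.0818]
   0.077 27304 [577.4  31.8  44.5 141.6 171.4]
   0.009 6546 [579.6  46.6  70.7 129.1 171.3]
0.0021340010622680873
pile_top 0.76 0.020258959737645868 [ 580.  -271.4   21.7   87.6    5.9]
short_block 0.62 0.040219481771873455 [590.3 234.   32.3  37.   35.4]
rod_lens 0.83 0.057969025071011725 [421.9 203.4  27.8  28.9  77.6]
end_cap 0.77 0.024151624984802094 [389.4 -54.    8.2  31.9  70.7]
the job is handed in; nothing more can be done
```

The diffuser plate is on the pile and released, and the cell is held upright and still in the gap of the larger station. I handed the job in at about 25 s.

- **Plate:** measured after release, it was within about 1 mm and 0.6° of the plate below, with its upper face at 30.5 mm, resting flat.
- **Cell:** I gripped it by the frosted faces at 35 N, with the fingertips above the window. In the last check its centre was within about 0.5 mm of the beam axis. Its underside was at about 31 mm, which puts the window middle at about 55 mm. The polished faces were about 0.5° or less from square to the beam, with roughly 18 mm free to each head. The contact force read under 2 N.
- **Other things:** `short_block`, `rod_lens` and `end_cap` were where they started, within the camera's scatter. I did not re-measure the screwdriver, tape measure or LED driver at the end, but no move came low near them.

**Checks that disagreed:**
- The cameras saw the fingertips about 36 mm (closed) to 49 mm (open) behind the reported TCP. My first close on the plate therefore closed on air above it, without contact, and I used the camera heights from then on.
- The last whole-scene mask for `pile_top` did not give a clean rectangle (5.9°, 22 mm wide). It seems to have caught only the side faces of the pile, so I relied on the earlier close wrist view.

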